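Hold the change-gear idler out of mesh

ROBOT

A 6-joint arm with a two-finger parallel gripper is mounted at the origin on a cart in front of the work surface, level with it; the furniture and walls round the work are solid. World frame = base frame: x ahead of the robot, y to its left, z up, the work surface at z = 0. Lengths are in m, angles in rad, forces in N, time in s.
With the tool pointing down it reaches from about 0.275 to 0.875 m from the base axis. Payload 12.5 kg.
Tool frame: the origin (TCP) lies on the centre line of the jaws, within the pads' length; the fingertips stand r.finger_overhang ahead of it and the grasp point (between the pads) lies 3 mm ahead of it (r.finger_overhang is the distance from the TCP to the fingertips, in m); z points along the fingers, y is the line along which they close (so a half turn about z gives the same grasp; the last joint's range is limited). The gripper opens to 85 mm and grips with 20 to 120 N. Pads are 22 mm wide; open, the fingers measure 114 mm over their backs; the gripper's body (76 mm by 85 mm) begins 54 mm behind the grasp point. The pads swing forward as they close: fully open they stand 13 mm farther back than shut.
Start: joints at [-1.188, 0.351, 1.652, -0, 1.139, -0.085], TCP at [0.248, -0.491, 0.253] pointing down, gripper open.
Joint ranges: [-2.75, 2.75], [-0.79, 2.1], [0.01, 2.65], [-1.57, 4.71], [0.07, 3.14], [-2.87, 2.87]. Speed limits (rad/s): [2.22, 2.22, 2.79, 3.14, 3.14, 3.14].

INTERFACE

Orientations are given as a unit quaternion [x, y, z, w].
In Python, from cell import r, optics gives the robot as it stands. The module is installed in compiled form; this text tells all that it offers. Calls block until the motion is done:
- r.move_to(position, orientation): joint-space move of the TCP to a pose.
- r.move_linear(position, rot=None, vel=0.15): straight line of the TCP; rot=None keeps the orientation; vel is the mean speed in m/s.
- r.set_joints(angles): joint-space move.
- r.set_gripper(opening, squeeze=None): opening from 0.0 (shut) to 1.0 (fully open); squeeze is the grip in N (None keeps the last); returns when the fingers have stopped.
- r.sleep(seconds).
- r.inverse_kinematics(position, orientation): joint angles nearest the present ones, or None.
- optics.get_image(name): name is "scene" or "top"; returns a dict with "pixels" (384x512x3 uint8, red, green, blue), "depth" (384x512 float32, m along the optical axis (not along the pixel's ray), 0 where there is no reading), "fx", "fy", "cx", "cy" (pixels), "D" ([k1, k2, p1, p2, k3] as OpenCV has them; the pictures are not rectified), "camera_from_world" (4x4, takes a point from world to camera coordinates). Camera axes: x right, y down, z forward; pixel columns grow to the right and rows downward; lengths in m; the calibration is good to about 2 mm. A picture is of the moment at which its call begins.
A pose or a line that the arm cannot do raises r.PlanningError and nothing moves.
- r.hand_in(): hands the job in; it is judged then, once.
Readings, each from a call of its own:
- r.current_t(): time.
- r.current_q(): joint angles.
- r.current_qvel(): joint speeds.
- r.current_effort(): joint torques, N m.
- r.current_tool_pos(): TCP position.
- r.current_ee_rot(): TCP orientation.
- r.current_contact_force(): force on the tool from outside, world axes, zero at the start.
- r.current_torque(): the same for the moment, N m.
- r.current_opening(): opening from 0.0 (shut) to 1.0 (fully open).
- r.current_finger_force(): force on a finger pad.
Only numpy, scipy, OpenCV 4.12 (cv2) and the standard library are available. Lean on these libraries where they do the work, as an engineer would, in place of code of your own. Each camera call takes 0.05 s, during which the arm holds its last target. There are 200 camera calls.

TASK

Open the gear drive: slip the screwdriver's blade under the lip at the notch of the hinged cover, prise the cover up with it (not with the fingers), swing it right over until it stays open, and lay the screwdriver down on the bench. Flip the safety catch up and over, off the idler lever, then pull the lever by its upright grip as far as it goes, so that the idler gear leaves the other two gears, and finish while still holding it there against its spring. Leave the other things on the bench where they are.

Things in the scene. Friction and masses are not known exactly. Their poses are not given: they have to be found in the camera images.
- drive: grey gear drive bolted to the bench: base plate 224 x 212 mm (x -112 to 112, y -100 to 112 mm), top 22 mm above the bench, a finned motor on its +x side (to x 265, 76 mm high). Origin on the bench under the gear case; z up, +x to the motor (away from the robot), -y to the cover's hinge. Under the cover: three flat gears (tops 41 mm above the bench), idler lever, safety catch
- cover (a joint): grey pan-shaped cover 200 x 198 mm, top 97 mm above the bench, walls 2.5 mm, open below; 0.2 kg. Hinged along x on its -y lower edge. 0 = shut, grows as the +y edge rises, 1.57 = upright, 1.80 = fully open on its stop, leaning away to -y. A stiff friction hinge (0.22 N m) keeps it at any angle where it is left; about 2 N at the lip lifts it
- cover_hinge (a point): middle of the cover's hinge line, fixed at (0, -100.5, 24) mm in the drive's frame; the hinge runs along the drive's x axis
- cover_lip (a point): moves with the cover: middle of the underside of the turned-out lip over the pry notch in its +y wall. Shut, it lies at (-30, 102, 38) mm in the drive's frame; lip 56 mm long along x, standing out 8 mm. The notch under it, 56 mm wide, is open from the flange (22 mm above the bench) up to 38 mm. A tip may go in along -y 30 mm past the lip without meeting anything
- screwdriver: slotted screwdriver, orange handle, lying on the bench, 202 mm long, 85 g. Origin on the bench under its middle; it lies along its own y: the handle, 31 mm thick, from y = 2 to 100 mm, at its middle (y = 50) 16 mm above the bench; the 6 mm shaft slopes straight down from 11 mm at y = 2 to the blade tip, 2 mm above the bench at y = -99 mm (tip 2 mm thick, shaft 6 mm)
- catch_hinge (a point): middle of the safety catch's hinge axis, fixed to the drive at (-32, -20, 46) mm in its frame; the axis runs along the drive's y
- catch (a joint): safety catch: a plain steel strut 14 mm wide lying from its hinge bracket to the front of the idler lever, which it blocks. 0 = level, locked; flips up and over towards the drive's -x side; 2.0 = leaning back on its stop, where it stays by its weight. Light hinge (50 g, friction 0.004 N m): let go below about 1.2 it falls back, beyond 1.7 it falls over onto its stop
- catch_pin (a point): moves with the catch: middle of the cross pin on the catch's free end, by which it is flipped: 11 mm thick, 22 mm long along the drive's y, flat ends. Locked, it lies 50 mm in +x and 20 mm above the catch's hinge (66 mm above the bench); its underside is 12 mm clear of the strut
- lever_pivot (a point): upright pivot of the idler lever, fixed to the drive at (30, -55, 44) mm in its frame
- lever (a joint): idler lever: dark steel bar (top 48 mm above the bench) on an upright pivot, carrying the idler gear and, at its end, a black grip. 0 = gears in mesh; grows as the grip is pulled anticlockwise seen from above, towards the drive's -x side; 0.52 = stop, out of mesh. A spring pulls it back to 0 (3 N at the grip at first, 8 N at the stop). Locked while the catch is down
- lever_grip (a point): moves with the lever: the point to grasp on the upright grip, a round post 17 mm thick reaching from 51 to 85 mm above the bench; the point is 68 mm above the bench and 105 mm from the pivot (at 0 it lies at (30, 50, 68) mm in the drive's frame)
- marker: white marker pen with a black cap, 135 mm long, bystander; origin under its middle
- spanner_13: thin steel spanner, 188 mm long, bystander; origin under its middle
- hexbolt_b: black hex bolt, 83 mm long, lying, bystander
- tape_roll: roll of black tape, 58 mm across, 19 mm high, bystander
- dropper: small brown dropper bottle, 102 mm high, 33 mm thick, standing, bystander
- stud_nut: black stud with a nut on it, 88 mm long, lying, bystander
- nut_tray_a: steel hex nut, 37 mm across, 16 mm high, bystander
- plug_a: turned wooden plug, 42 mm thick, 75 mm high, standing, bystander
- tape_measure: yellow tape measure, 79 x 33 x 62 mm, bystander

How it is judged:
By the outcome, as a careful person would: the job done as asked, in the order asked, and still so for the second after the job is handed in, while the arm keeps its last pose, push and grip.
It also fails if it takes over 72 s, if anything falls off the work surface, if the arm or the gripper's body presses on something with over 40 N, if the wrist force passes 120 N, or if a joint passes its speed limit or range.

## Working session

There is one attempt and no reset: what is moved stays moved. The work goes in short steps, each a Python script; the robot and the scene stay as the last script left them, time stands still between calls to the robot, and variables do not carry over. Pictures are saved under pics/ and viewed, at most 10 in all, crops included, and the job is handed in when it is done.

```bash
mkdir -p pics; cat > h.py <<'E'
import numpy as np, cv2
from cell import r, optics
from scipy.spatial.transform import Rotation as R
def cam(n):
    im=optics.get_image(n); im["K"]=np.array([[im["fx"],0,im["cx"]],[0,im["fy"],im["cy"]],[0,0,1]]); return im
def save(im,f): cv2.imwrite(f,cv2.cvtColor(im["pixels"],cv2.COLOR_RGB2BGR))
def rays(im,uv):
    n=cv2.undistortPoints(np.array(uv,float).reshape(-1,1,2),im["K"],np.array(im["D"])).reshape(-1,2)
    T=np.linalg.inv(im["camera_from_world"]); d=np.c_[n,np.ones(len(n))]
    return T[:3,3], d@T[:3,:3].T
def onplane(im,uv,z):
    o,d=rays(im,uv); return o+d*((z-o[2])/d[:,2])[:,None]
def bydepth(im,uv):
    uv=np.array(uv).reshape(-1,2).astype(int); o,d=rays(im,uv); return o+d*im["depth"][uv[:,1],uv[:,0]][:,None]
def cloud(im):
    v,u=np.mgrid[0:384,0:512]; return bydepth(im,np.c_[u.ravel(),v.ravel()]).reshape(384,512,3)
def proj(im,p):
    T=im["camera_from_world"]; return cv2.projectPoints(np.array(p,float).reshape(-1,1,3),cv2.Rodrigues(T[:3,:3])[0],T[:3,3],im["K"],np.array(im["D"]))[0].reshape(-1,2)
E
python3 - <<'E'
from h import *
for n in("scene","top"):
    im=cam(n); save(im,f"pics/{n}0.png"); T=np.linalg.inv(im["camera_from_world"]); print(n,T[:3,3].round(3),T[:3,2].round(3),im["fx"],im["D"])
print(r.finger_overhang,r.current_ee_rot(),r.current_t())
E
```

```text
scene [0.165 0.551 0.673] [ 0.417 -0.62  -0.665] 371.6355226721634 [-0.03106698  0.          0.          0.          0.        ]
top [0.39  0.015 1.225] [ 0.137 -0.012 -0.991] 365.4816391556872 [-0.10285138  0.          0.          0.          0.        ]
0.022 [ 9.72775018e-01  2.31750854e-01 -7.76531119e-05 -5.48313249e-04] 0.1
```

View pics/scene0.png

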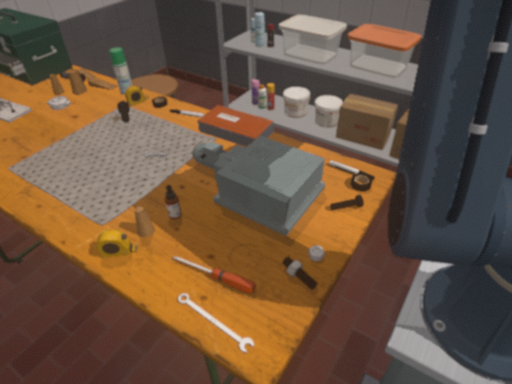

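View pics/top0.png

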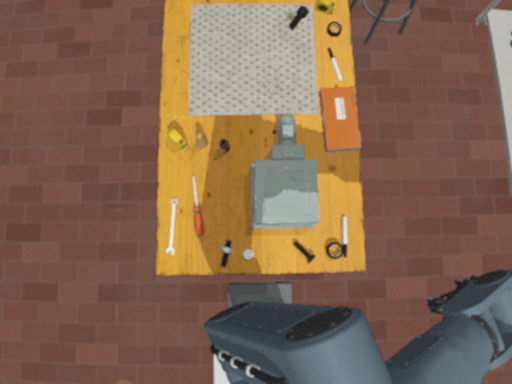

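The scene view shows the drive with its shut cover at about (268,180), the screwdriver at (215,275), and the notch wall facing left towards the camera. In the top view, where up is +x and left is +y, the cover is at (285,193). The screwdriver runs from its handle at (199,222) to its tip at (194,177).

```bash
python3 - <<'E'
from h import *
for n in("scene","top"):
    im=cam(n); P=cloud(im); x,y,z=P[...,0],P[...,1],P[...,2]
    roi=(x>0.25)&(x<0.85)&(y>-.45)&(y<.45)&(im["depth"]>0)
    m=roi&(abs(z-.097)<.008)&(y<.18)&(x<.7)
    m=cv2.morphologyEx(m.astype(np.uint8),cv2.MORPH_OPEN,np.ones((5,5)))
    k,l,s,c=cv2.connectedComponentsWithStats(m); i=1+s[1:,4].argmax()
    cnt=max(cv2.findContours((l==i).astype(np.uint8),0,1)[0],key=cv2.contourArea).reshape(-1,2)
    W=onplane(im,cnt,.097)[:,:2]
    print(n,"cover",cv2.minAreaRect((W*1000).astype(np.float32)), "z",np.median(z[l==i]), "uv",s[i])
    hsv=cv2.cvtColor(im["pixels"],cv2.COLOR_RGB2HSV)
    print("bench z",np.median(z[roi&(z<.015)]), "hsv sample",hsv[222,199] if n=="top" else hsv[282,238])
    for nm,pts in {"sd":[(199,222),(198,232),(196,212),(194,178),(195,195)] if n=="top" else [(238,282),(250,288),(215,271),(176,259),(195,266)]}.items():
        print(bydepth(im,pts).round(3).tolist(),[hsv[b,a].tolist() for a,b in pts])
    big=cv2.resize(im["pixels"][110:270,155:365] if n=="top" else im["pixels"][130:300,160:340],None,fx=3.8 if n=="top" else 3.5,fy=3.8 if n=="top" else 3.5,interpolation=2)
    cv2.imwrite(f"pics/{n}1.png",big[...,::-1])
E
```

```text
scene cover ((551.0195922851562, -79.07213592529297), (204.70033264160156, 203.2418670654297), 89.74847412109375) z 0.09709406098518653 uv [ 218  137  105   67 4014]
bench z -3.0218814812577044e-05 hsv sample [  8 193 165]
[[0.453, 0.208, 0.026], [0.425, 0.205, 0.023], [0.51, 0.211, 0.025], [0.611, 0.225, 0.011], [0.562, 0.218, 0.013]] [[8, 193, 165], [8, 205, 149], [8, 184, 175], [12, 67, 149], [12, 42, 169]]
top cover ((552.3057250976562, -82.974365234375), (196.41754150390625, 199.3505859375), 89.24837493896484) z 0.09597983113322184 uv [ 255  159   64   64 3981]
bench z -0.0006734797453291641 hsv sample [  9 168 200]
[[0.461, 0.201, 0.023], [0.428, 0.204, 0.023], [0.494, 0.211, 0.024], [0.613, 0.223, -0.002], [0.552, 0.216, 0.017]] [[9, 168, 200], [9, 169, 181], [10, 76, 128], [16, 35, 209], [18, 27, 219]]
```

View pics/scene1.png

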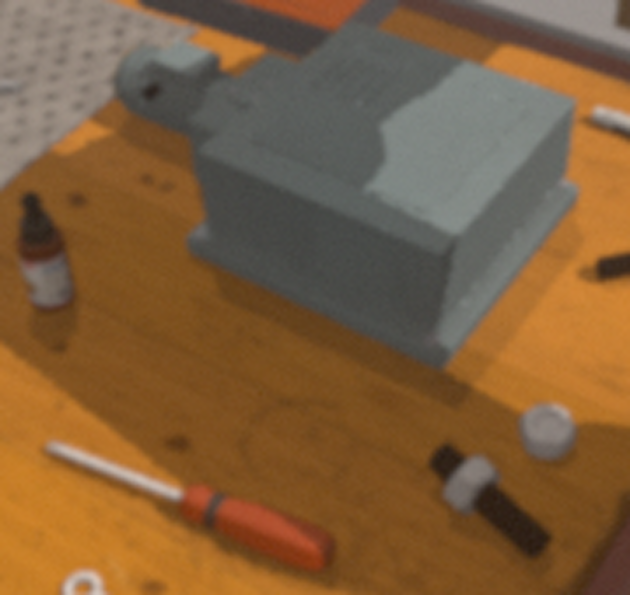

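View pics/top1.png

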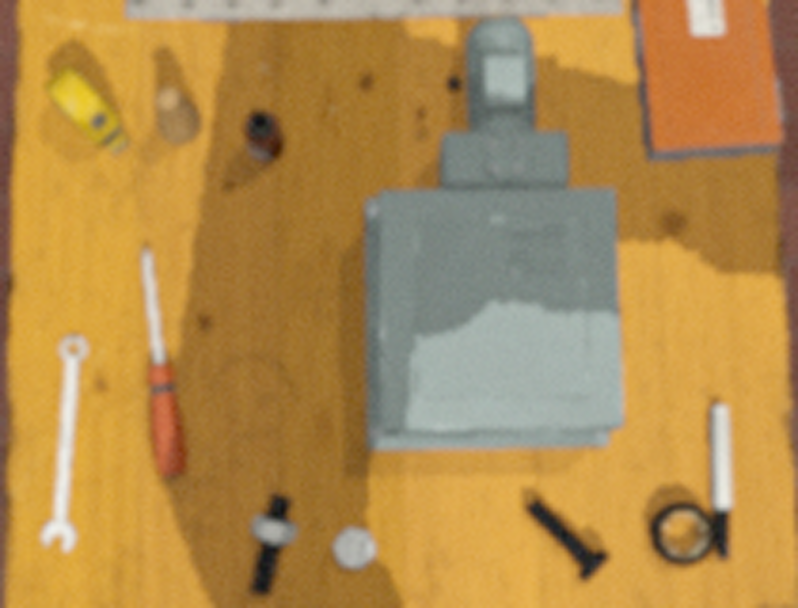

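The crops show the notch side of the cover facing the screwdriver, with a clear bench between them. I'll fit the drive's yaw from the cover walls and the screwdriver's axis from its colour, then check that the key poses can be reached.

```bash
python3 - <<'E'
from h import *
im=cam("scene"); P=cloud(im).reshape(-1,3); x,y,z=P.T
w=(z>.05)&(z<.085)&(x>.46)&(x<.64)&(abs(y-.02)<.02)
p=np.polyfit(x[w],y[w],1); rs=y[w]-np.polyval(p,x[w]); k=abs(rs)<.004; p=np.polyfit(x[w][k],y[w][k],1)
print("+y wall n",k.sum(),"yaw deg",np.degrees(np.arctan(p[0])),"y at x=.551",np.polyval(p,.551),rs.std())
w=(z>.05)&(z<.085)&(y>-.17)&(y<0)&(abs(x-.45)<.02)
if w.sum()>20:
    q=np.polyfit(y[w],x[w],1); rs=x[w]-np.polyval(q,y[w]); k=abs(rs)<.004; q=np.polyfit(y[w][k],x[w][k],1); print("-x wall",k.sum(),np.degrees(-np.arctan(q[0])),np.polyval(q,-.08))
for n in("scene","top"):
    im=cam(n); hsv=cv2.cvtColor(im["pixels"],cv2.COLOR_RGB2HSV).astype(int)
    C=cloud(im); box=(abs(C[...,0]-.52)<.13)&(abs(C[...,1]-.213)<.035)
    m=box&(hsv[...,0]<=11)&(hsv[...,1]>150)|(box&(hsv[...,1]<90)&(hsv[...,2]>100))
    v,u=np.nonzero(m); W=onplane(im,np.c_[u,v],.016)[:,:2]
    han=box&(hsv[...,0]<=9)&(hsv[...,1]>150); v2,u2=np.nonzero(han); H=onplane(im,np.c_[u2,v2],.018)[:,:2]
    vx,vy,cx,cy=cv2.fitLine((W*1000).astype(np.float32),cv2.DIST_HUBER,0,.01,.01).ravel()
    t=(W*1000-[cx,cy])@[vx,vy]; print(n,"dir",vx,vy,"c",cx,cy,"ends",t.min(),t.max(),"handle",H.mean(0),H.min(0),H.max(0),len(H))
E
```

```text
+y wall n 646 yaw deg -0.2776404918525601 y at x=.551 0.014807669060586268 0.0008899182205600392
-x wall 309 -0.3712694801813954 0.45362687591733686
scene dir 0.9907035 0.13603881 c 503.27716 209.73152 ends -83.92156683641878 113.5471959993668 handle [0.46453413 0.203515  ] [0.41951066 0.18845269] [0.51751414 0.21918164] 348
top dir 0.9919693 0.12647897 c 513.56494 210.13948 ends -93.02770483499674 103.47633243921001 handle [0.45980833 0.20296131] [0.42168159 0.19154493] [0.51109451 0.21520551] 106
```

The drive is at about (0.552, -0.082) with a yaw of -0.3°. The screwdriver's middle is at about (0.5185, 0.211), pointing 7.5°, and its measured length of 197 mm fits the 202 mm given. I'll check the key poses and then pick it up.

```bash
cat >> h.py <<'E'
YAW=np.radians(-.3); O=np.array([.552,-.082,0]); RD=R.from_euler('z',YAW)
def W(p): return O+RD.apply(np.array(p,float)/1000)      # drive mm -> world m
def down(a): return R.from_euler('z',a)*R.from_euler('x',np.pi)   # tool x along heading a
TIP=np.array([.139,0,.024]); HY=np.array([0,-100.5,24.])
def prise(th,tip=(-30,82,30),off=-.12):   # pose with the blade fixed in the cover's frame at angle th
    rx=R.from_euler('x',th); p=W(HY+rx.apply(np.array(tip,float)-HY))
    q=RD*R.from_euler('x',th+off)*down(-np.pi/2); return p-q.apply(TIP),q.as_quat()
def swing(th,rad=165,gap=7,xt=-15):      # shaft along +x under the -x wall's edge at radius rad
    p=HY+R.from_euler('x',th).apply([0,rad,-2-gap]); p[0]=-85
    q=RD*R.from_euler('y',-.089)*down(0); s=np.array([.139-(xt+85)/1000,0,.024-.089*(xt+85)/1000])  # shaft point 
    return W(p)-q.apply(s),q.as_quat()
E
python3 - <<'E'
from h import *
ok=lambda pq: (lambda s: None if s is None else np.round(s,2))(r.inverse_kinematics(*pq))
A=np.arctan2(.131,.991); c=np.array([.5185,.2108])-.04*np.array([.991,.131])
print("pick",ok(([*c,.026],down(A).as_quat())))
for t in(0,.4,.8): print("prise",t,ok(prise(t)),prise(t)[0].round(3))
for t in(.5,1,1.4,1.85): print("swing",t,ok(swing(t)),swing(t)[0].round(3))
print(ok((W([18,-20,77]),down(0).as_quat())),ok((W([30,50,78]),down(np.pi/2).as_quat())),ok((W([-25,36,78]),down(-np.pi/2+.5).as_quat())))
q=down(A).as_quat(); t0=r.current_t()
r.move_to([*c,.12],q); print(r.current_t()-t0)
r.move_linear([*c,.026],vel=.12); print(r.current_contact_force().round(1) if hasattr(r.current_contact_force(),'round') else r.current_contact_force())
r.set_gripper(0,100); print("open",r.current_opening(),r.current_finger_force(),r.current_t()-t0)
r.move_linear([*c,.20],vel=.2); print(r.current_opening(),r.current_t(),r.current_contact_force())
for n in("scene","top"): save(cam(n),f"pics/{n}2.png")
a=cv2.imread("pics/scene2.png")[100:330,110:380]; b=cv2.imread("pics/top2.png")[130:260,150:300]
cv2.imwrite("pics/c2.png",np.hstack([cv2.resize(a,(493,420)),cv2.resize(b,(300,420))]))
E
```

```text
pick [ 0.32  0.65  1.86 -0.    0.63  1.76]
prise 0 [ 0.23  0.67  1.79 -0.18  0.73 -2.77] [0.523 0.141 0.037]
prise 0.4 None [0.523 0.11  0.162]
prise 0.8 [-0.31  0.37  1.73  0.66  1.33  2.57] [0.523 0.033 0.265]
swing 0.5 [-0.21  0.3   2.2   0.03  0.55  1.34] [ 0.397 -0.033  0.107]
swing 1 [-0.34  0.18  2.14  0.04  0.74  1.2 ] [ 0.397 -0.085  0.17 ]
swing 1.4 [-0.48  0.16  2.07  0.06  0.83  1.06] [ 0.396 -0.145  0.197]
swing 1.85 [-0.64  0.22  2.    0.07  0.85  0.9 ] [ 0.396 -0.219  0.197]
[-0.26  0.63  1.7  -0.    0.81  1.31] [-0.13  0.64  1.69 -0.    0.82 -0.13] [-0.17  0.56  1.83 -0.    0.74  2.47]
2.6332999999999998
[-0.1  0.5  0.3]
open 0.28070699264774135 97.70941841765307 4.1667000000000005
0.2836650968572609 5.5333 [-0.14425086 -0.3477026  -0.7234162 ]
```

View pics/c2.png

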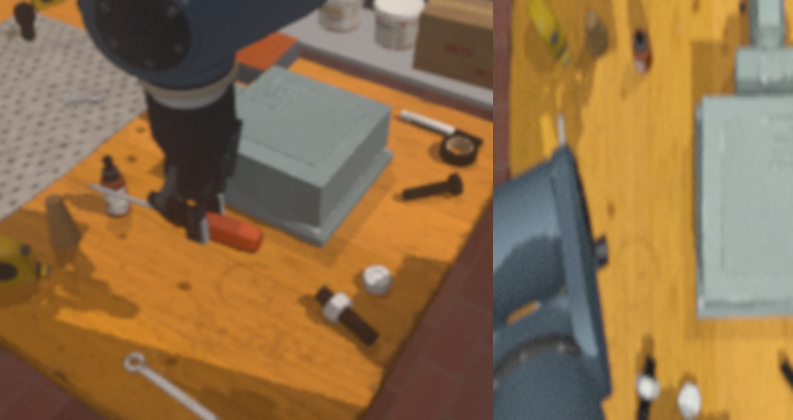

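The screwdriver is held at the front of its handle and level in the jaws; in the scene crop the blade is at (95,187) and the handle at (232,232). The straight-in heading runs joint 6 close to its limit, so I'll look for an oblique heading that works.

```bash
cat >> h.py <<'E'
def prise(th,head=-110,piv=(-30,100,31),ins=18,off=-.09,f=1.):
    """blade point `ins` mm behind the tip stays at cover-frame point piv; heading in deg in the drive frame"""
    rx=R.from_euler('x',th); p=W(HY+rx.apply(np.array(piv,float)-HY)); h=np.radians(head)
    lev=R.from_rotvec(off*np.array([-np.sin(h),np.cos(h),0]))   # raises the tip for off<0
    q=RD*R.from_euler('x',f*th)*lev*down(h)
    return p-q.apply(TIP-ins/1000*np.array([.996,0,.089])),q.as_quat()
E
python3 - <<'E'
from h import *
q=R.from_quat(prise(0)[1]); print("blade dir",q.apply([.996,0,.089]).round(3))
for head in(-60,-100,-110,-120,-130):
  for f in(1,.6):
    print(head,f)
    for t in(0,.25,.5,.75):
        s=r.inverse_kinematics(*prise(t,head,f=f)); print("   ",None if s is None else np.round(s,2))
E
```

```text
blade dir [-0.347 -0.938  0.001]
-60 1
    None
    [0.05 0.4  2.01 0.26 0.7  2.48]
    [-0.15  0.3   1.98  0.53  0.95  2.15]
    [-0.36  0.28  1.92  0.68  1.25  1.95]
-60 0.6
    None
    [0.11 0.42 2.   0.11 0.68 2.66]
    [-0.02  0.3   1.98  0.3   0.84  2.4 ]
    [-0.19  0.24  1.95  0.44  1.03  2.2 ]
-100 1
    [ 0.2   0.68  1.73 -0.12  0.77 -2.67]
    None
    None
    [-0.28  0.42  1.68  0.65  1.33  2.78]
-100 0.6
    [ 0.2   0.68  1.73 -0.12  0.77 -2.67]
    None
    None
    None
-110 1
    [ 0.18  0.71  1.67 -0.11  0.81 -2.53]
    [ 0.06  0.57  1.69  0.21  0.91 -2.87]
    None
    None
-110 0.6
    [ 0.18  0.71  1.67 -0.11  0.81 -2.53]
    [ 0.1   0.59  1.68  0.09  0.9  -2.74]
    None
    None
-120 1
    [ 0.16  0.73  1.61 -0.09  0.85 -2.39]
    [ 0.04  0.61  1.63  0.21  0.95 -2.71]
    None
    None
-120 0.6
    [ 0.16  0.73  1.61 -0.09  0.85 -2.39]
    [ 0.08  0.62  1.62  0.09  0.94 -2.59]
    [-0.02  0.54  1.61  0.25  1.06 -2.77]
    None
-130 1
    [ 0.13  0.76  1.56 -0.08  0.89 -2.26]
    [ 0.01  0.64  1.58  0.22  0.99 -2.56]
    [-0.13  0.57  1.56  0.46  1.17 -2.8 ]
    None
-130 0.6
    [ 0.13  0.76  1.56 -0.08  0.89 -2.26]
    [ 0.06  0.65  1.57  0.1   0.97 -2.45]
    [-0.04  0.57  1.56  0.26  1.09 -2.62]
    [-0.16  0.53  1.52  0.39  1.24 -2.77]
```

Heading -125° with half rotation keeps joint 6 within range. I'll go to the pre-insert pose and look before entering.

```bash
python3 - <<'E'
from h import *
p,q=prise(0,-125); d=R.from_quat(q).apply([.996,0,.089]); pre=p-.045*d
t0=r.current_t()
r.move_to(pre+[0,0,.12],q); print(r.current_t()-t0)
r.move_linear(pre,vel=.2); print(r.current_t()-t0, r.current_q())
for n in("scene","top"):
    im=cam(n); save(im,f"pics/{n}3.png"); tip=np.array(r.current_tool_pos())+R.from_quat(r.current_ee_rot()).apply(TIP)
    print(n,proj(im,[tip,W([-30,106,38]),W([-58,106,38]),W([-2,106,38])]).round(0).tolist(),tip)
a=cv2.imread("pics/scene3.png")[150:270,180:330]; cv2.imwrite("pics/c3.png",cv2.resize(a,(750,600),interpolation=2))
E
```

```text
3.375
4.125 [ 0.19582956  0.79316103  1.48405885 -0.0772663   0.92959145 -2.2813777 ]
scene [[249.0, 215.0], [258.0, 212.0], [268.0, 216.0], [249.0, 207.0]] [0.53906721 0.04041291 0.03228084]
top [[247.0, 197.0], [252.0, 202.0], [252.0, 211.0], [252.0, 194.0]] [0.53910073 0.04040314 0.03240571]
```

View pics/c3.png

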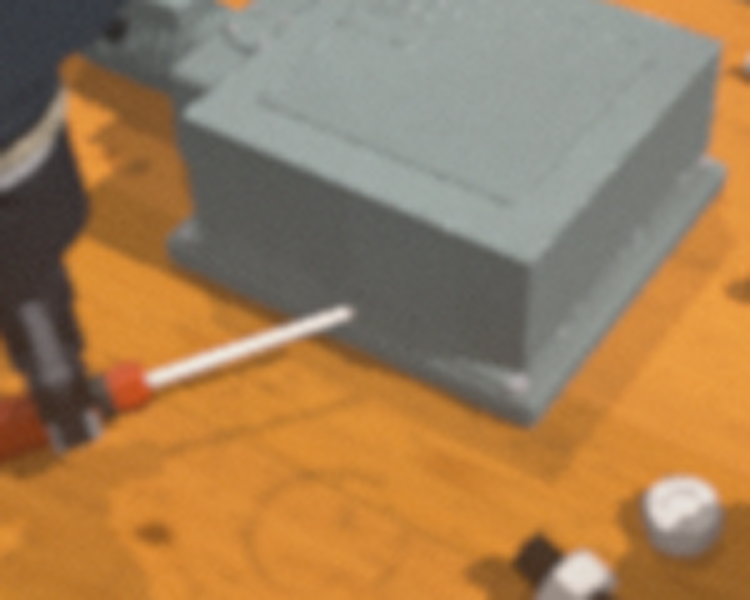

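The blade tip is at crop (350,312), which is full-image (250,212), just in front of the +y wall and about 2.5 px higher than predicted. I'll measure it against the visible base-plate corner at crop (530,422).

```bash
python3 - <<'E'
from h import *
im=cam("scene"); tip=np.array(r.current_tool_pos())+R.from_quat(r.current_ee_rot()).apply(TIP)
print("corner pred",proj(im,[W([-112,112,22]),W([-112,112,0]),W([112,112,22]),W([-100,98,97]),W([-112,-100,22])]).round(1).tolist(),"obs (286,232top/235bot) ; cover corner obs",180+530/5,150+262/5)
hsv=cv2.cvtColor(im["pixels"],cv2.COLOR_RGB2HSV).astype(int); V=im["pixels"].min(2).astype(int)
m=np.zeros(V.shape,bool); m[205:232,205:256]=1; m&=(V>125)
v,u=np.nonzero(m); print(len(u),u.max(),v[u==u.max()])
P=bydepth(im,np.c_[u,v]); k=(P[:,2]<.08); P=P[k]; print("depth tip",P[np.argsort(P[:,1])][:6].round(4).tolist(), "far",P[np.argsort(P[:,1])][-6:].round(4).tolist())
shaft=tip-np.outer(np.linspace(0,.09,6),R.from_quat(r.current_ee_rot()).apply([.996,0,.089]))
print("pred shaft",proj(im,shaft).round(1).tolist(), shaft[-1])
for uu in range(212,252,8):
    vv=v[u==uu]; print(uu,vv.min() if len(vv) else None,vv.max() if len(vv) else None)
it=cam("top"); Vt=it["pixels"].min(2); print("top tip area"); print(Vt[188:204,236:254])
E
```

```text
corner pred [[286.2, 231.2], [285.9, 237.4], [211.4, 196.6], [285.8, 202.6], [325.9, 181.7]] obs (286,232top/235bot) ; cover corner obs 286.0 202.4
149 250 [212]
depth tip [[0.5566, 0.0237, 0.0216], [0.5534, 0.0238, 0.0234], [0.5496, 0.0253, 0.0197], [0.5654, 0.0254, 0.0041], [0.5583, 0.0255, 0.0222], [0.5733, 0.027, 0.0085]] far [[0.594, 0.1177, 0.0347], [0.5957, 0.1193, 0.0352], [0.5925, 0.1197, 0.034], [0.5981, 0.1201, 0.0345], [0.5942, 0.1212, 0.0344], [0.5971, 0.1216, 0.0331]]
pred shaft [[248.9, 214.7], [241.9, 216.8], [234.8, 218.8], [227.7, 220.9], [220.4, 223.0], [213.1, 225.1]] [0.59101554 0.11384335 0.03242597]
212 223 226
220 220 223
228 218 220
236 215 217
244 212 215
top tip area
[[136  94  59  60  61  52  57  46  47  44  47  55  53  47  57  85 105 103]
 [184 155 113  79  63  60  61  58  54  46  54  55  45  48  53  90 106 107]
 [203 198 175 133  92  72  50  55  58  51  62  66  53  41  54  82 106 104]
 [185 204 199 184 151 109  78  58  54  53  50  58  48  40  59  95 105 106]
 [134 174 196 199 194 171 128  88  64  54  45  50  52  37  55  87 105 106]
 [ 85 115 150 181 202 198 182 150 111  78  53  54  49  44  57  87 107 111]
 [ 60  65  95 134 170 191 198 195 169 130  92  62  58  39  56  85 107 105]
 [ 64  59  67  79 111 150 182 202 198 179 149 108  71  51  54  87 105 103]
 [ 61  64  58  58  69  91 136 171 191 195 188 158 119  74  60  84 107 106]
 [ 55  51  62  69  60  66  79 113 150 179 191 181 150 104  60  83  99 102]
 [ 61  54  63  68  63  64  63  66  88 123 156 161 139  92  67  84 101 103]
 [ 55  61  60  57  57  66  60  60  52  73  94 105  94  58  60  81  99 103]
 [ 63  63  58  64  61  65  61  58  58  57  67  60  55  54  57  82  95 103]
 [ 58  66  57  53  62  55  56  55  59  56  57  53  54  38  50  86 103  96]
 [ 58  64  56  65  64  61  54  55  65  57  63  51  53  50  53  81  97 100]
 [ 63  59  66  63  60  67  64  59  54  58  57  55  56  54  53  83  96 101]]
```

```bash
cat >> h.py <<'E'
def tri(uvs,ims):
    A=np.zeros((3,3));b=np.zeros(3);L=[]
    for uv,im in zip(uvs,ims):
        o,d=rays(im,[uv]); d=d[0]/np.linalg.norm(d[0]); M=np.eye(3)-np.outer(d,d); A+=M;b+=M@o;L.append((o,M))
    p=np.linalg.solve(A,b); return p,[np.linalg.norm(M@(p-o)) for o,M in L]
E
python3 - <<'E'
from h import *
s,t=cam("scene"),cam("top")
p,e=tri([(250,212.4),(247,197.8)],[s,t]); Rt=R.from_quat(r.current_ee_rot()); T=np.array(r.current_tool_pos())
print("tip",p.round(4),e,"in tool",Rt.inv().apply(p-T).round(4))
# shaft plane from scene (image line) intersected with rays of shaft pixels in top
o,d=rays(s,[(212,224.5),(244,213.5)]); n=np.cross(d[0],d[1])
ot,dt=rays(t,[(246,196.7),(242.2,193.2),(238,189.8)])
P=ot+dt*((n@(o-ot))/(dt@n))[:,None]; print(P.round(4)); print("tool",Rt.inv().apply(P-T).round(4))
# control point: base plate corner via both views (top calibration check)
print("top pred corners",proj(t,[W([-112,112,22]),W([100,98,97]),W([-100,98,97])]).round(1).tolist())
E
```

```text
tip [0.5358 0.0412 0.0428] [np.float64(0.0008021709861405741), np.float64(0.0008021709861405525)] in tool [0.1408 0.0027 0.013 ]
[[0.5401 0.0448 0.0436]
 [0.5523 0.0573 0.0394]
 [0.5642 0.0711 0.0362]]
tool [[ 0.1355  0.0013  0.0118]
 [ 0.1179 -0.0015  0.0144]
 [ 0.0996 -0.0032  0.0159]]
top pred corners [[250.8, 227.6], [254.5, 159.1], [255.0, 222.6]]
```

The tip now lies at tool z of about 13 mm rather than 24 mm: the driver levelled itself in the jaws. I'll update the tool model, correct the pose, insert and prise.

```bash
cat >> h.py <<'E'
TIP=np.array([.140,.001,.013]); AX=np.array([1,0,0.])
def prise(th,head=-125,piv=(-30,100,30.5),ins=18,off=-.02,f=.5,back=0):
    rx=R.from_euler('x',th); p=W(HY+rx.apply(np.array(piv,float)-HY)); h=np.radians(head)
    lev=R.from_rotvec(off*np.array([-np.sin(h),np.cos(h),0]))
    q=RD*R.from_euler('x',f*th)*lev*down(h)
    return p-q.apply(TIP-(ins-back)/1000*AX),q.as_quat()
def swing(th,rad=165,gap=7,xt=-15,xe=-85,off=0.):
    p=HY+R.from_euler('x',th).apply([0,rad,-2-gap]); p[0]=xe
    q=RD*R.from_euler('y',off)*down(0)
    return W(p)-q.apply(TIP-AX*(xt-xe)/1000),q.as_quat()
def crop(f,im,x0,y0,x1,y1,s): cv2.imwrite(f,cv2.resize(im["pixels"][y0:y1,x0:x1,::-1],None,fx=s,fy=s,interpolation=2))
E
python3 - <<'E'
from h import *
t0=r.current_t(); r.set_gripper(0,120)
r.move_linear(*prise(0,back=45),vel=.1)
f0=np.array(r.current_contact_force())
r.move_linear(*prise(0),vel=.08); print("in",np.array(r.current_contact_force())-f0)
for th in(.06,.12,.2): r.move_linear(*prise(th),vel=.12); print(th,(np.array(r.current_contact_force())-f0).round(1))
im=cam("scene"); crop("pics/c4.png",im,180,90,340,250,3.7)
print(r.current_t()-t0,r.current_t())
E
```

```text
in [-0.12588887  0.06508449  0.3660337 ]
0.06 [ 0.9 -0.4 -0.9]
0.12 [ 0.2 -0.2 -1.9]
0.2 [-0.3 -0.  -0. ]
2.0917000000000012 12.15
```

View pics/c4.png

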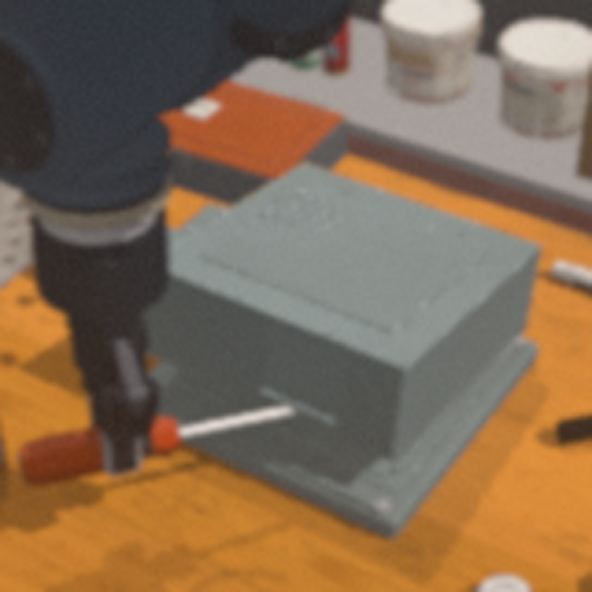

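The blade is under the lip at crop (295,408), and the cover has come up: its corner at (395,455) stands clear of the flange. I'll carry on, back out, and swing the cover over with the shaft.

```bash
python3 - <<'E'
from h import *
t0=r.current_t()
for th in(.32,.44,.56,.66):
    try: r.move_linear(*prise(th),vel=.15)
    except r.PlanningError as e: print("plan",th,e); break
    print(th,np.array(r.current_contact_force()).round(1))
im=cam("scene"); crop("pics/c5.png",im,150,40,350,240,2.9)
# cover angle from the highest points of the cloud over the drive
C=cloud(im).reshape(-1,3); D=RD.inv().apply(C-O)*1000
k=(abs(D[:,0]+60)<30)&(D[:,1]>-170)&(D[:,1]<130)&(D[:,2]>90)&(D[:,2]<300)
p=D[k]; 
if k.sum()>20:
    s=np.polyfit(p[:,1],p[:,2],1); print("n",k.sum(),"slope ang",np.arctan(s[0]), "top",p[:,2].max())
for t in(.5,.7,1.,1.4,1.8,1.88):
    s=r.inverse_kinematics(*swing(t)); print(t,None if s is None else np.round(s,2))
print(r.current_t()-t0,r.current_t())
E
```

```text
0.32 [ 0.9 -0.  -1.6]
0.44 [ 0.4  0.1 -2.9]
0.56 [ 0.1  0.3 -1. ]
0.66 [ 0.2 -0.3 -1.1]
n 970 slope ang 0.1866992982864318 top 188.8022833013875
0.5 [-0.2   0.33  2.15 -0.    0.67  1.38]
0.7 [-0.24  0.27  2.13 -0.    0.75  1.34]
1.0 [-0.32  0.21  2.08 -0.    0.84  1.25]
1.4 [-0.46  0.19  2.02 -0.    0.93  1.12]
1.8 [-0.59  0.24  1.96 -0.    0.94  0.99]
1.88 [-0.61  0.25  1.95 -0.    0.94  0.96]
1.4167000000000005 13.5667
```

View pics/c5.png

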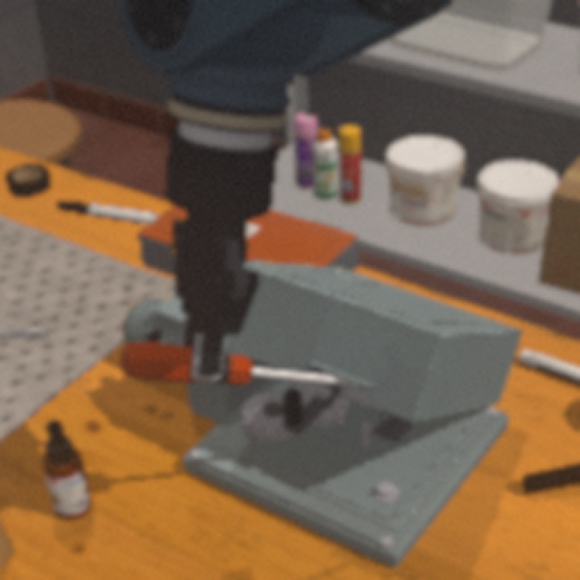

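The blade is still under the lip at crop (340,380), and the cover is up by roughly 0.55 rad with gears and grip visible beneath it. Next I'll withdraw, turn the driver to lie along x, slide the shaft in under the raised rim and swing the cover over.

```bash
python3 - <<'E'
from h import *
t0=r.current_t(); F=lambda: np.array(r.current_contact_force()).round(1)
p,q=prise(.66); p2=p-[0,0,.012]; d=R.from_quat(q).apply(AX)
r.move_linear(p2,vel=.15); r.move_linear(p2-.06*d,vel=.25)
up=p2-.06*d; up[2]=.30; up[1]+=.03; r.move_linear(up,vel=.3); print("up",r.current_t()-t0,F())
s,qs=swing(.4,xt=-45); out=s+[0,.13,0]
r.move_to(out+[0,0,.16],qs); print("turned",r.current_t()-t0)
r.move_linear(out,vel=.25)
im=cam("scene"); crop("pics/c6.png",im,150,40,420,240,2.9); print(r.current_t()-t0,r.current_tool_pos())
tip=np.array(r.current_tool_pos())+R.from_quat(r.current_ee_rot()).apply(TIP); print("tip pred",tip,(proj(im,tip)-[150,40])*2.9)
C=cloud(im).reshape(-1,3); D=RD.inv().apply(C-O)*1000
k=(abs(D[:,0])<95)&(D[:,2]>110)&(D[:,2]<300)&(D[:,1]>-200)&(D[:,1]<95)
print("top",np.percentile(D[k][:,2],[50,95,99]),D[k][np.argsort(D[k][:,2])][-40:].mean(0))
E
```

```text
up 1.1499999999999986 [-0.5 -1.  -1.9]
turned 4.741599999999998
5.583299999999998 [0.36805276 0.10509139 0.09399243]
tip pred [0.50807001 0.10337797 0.08125529] [[271.58590762 527.04440466]]
top [158.26084912 185.06558017 187.59427267] [ 40.99209066  33.39948832 187.59640665]
```

View pics/c6.png

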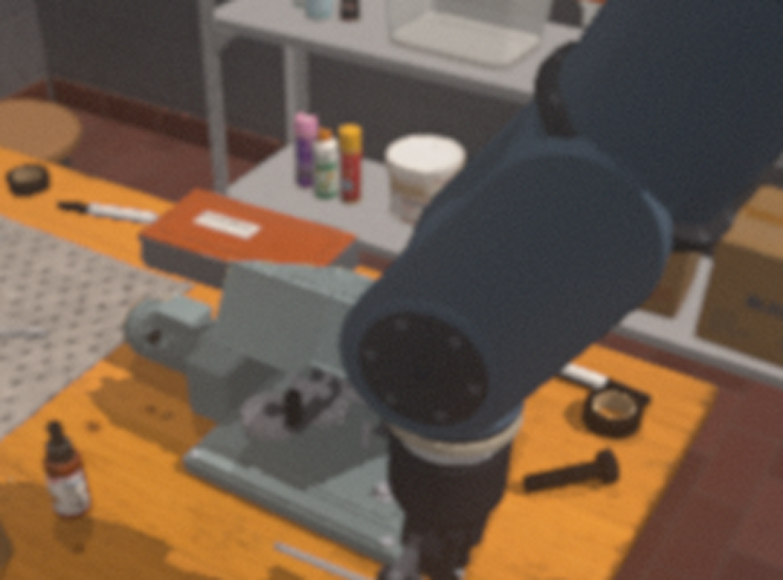

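The tip shows at crop (275,543) against the predicted (272,527), so the driver has pivoted tip-down by about 0.1 rad in the jaws. The cover stands at about 0.55 rad. I'll correct the model, level the blade by tilting the tool, and swing.

```bash
cat >> h.py <<'E'
TIP=np.array([.139,.001,.026]); AX=np.array([.995,0,.1])
E
python3 - <<'E'
from h import *
t0=r.current_t(); F=lambda: np.array(r.current_contact_force()).round(1)
kw=dict(xt=-45,off=-.13)
s,qs=swing(.38,**kw)
r.move_linear(s+[0,.13,0],qs,vel=.2); f0=F()
r.move_linear(s,vel=.25); print("in",F()-f0,r.current_t()-t0)
for th in np.r_[.5,.65:1.5:.14]:
    r.move_linear(*swing(th,**kw),vel=.15); print(round(th,2),F()-f0)
    if np.linalg.norm(F()-f0)>15: break
print(r.current_t()-t0,r.current_t())
im=cam("scene"); crop("pics/c7.png",im,150,0,450,240,2.6)
C=cloud(im).reshape(-1,3); D=RD.inv().apply(C-O)*1000
k=(abs(D[:,0]-40)<50)&(D[:,2]>110)&(D[:,2]<320)&(D[:,1]>-300)&(D[:,1]<95)
print("top",D[k][np.argsort(D[k][:,2])][-40:].mean(0) if k.sum()>40 else k.sum())
E
```

```text
in [-0.7  1.3  0.2] 0.966700000000003
0.5 [-0.1  1.1  0.1]
0.65 [-1.1  0.3 -0.1]
0.79 [-0.7  0.1  0.2]
0.93 [-0.5  0.1 -0.5]
1.07 [-1.8  1.1  0.6]
1.21 [ 0.3  0.7 -0.3]
1.35 [-0.7  0.9  0.8]
1.49 [0.2 0.7 0.2]
3.3667000000000016 22.5167
top [  38.77990291 -139.51288227  231.92279639]
```

View pics/c7.png

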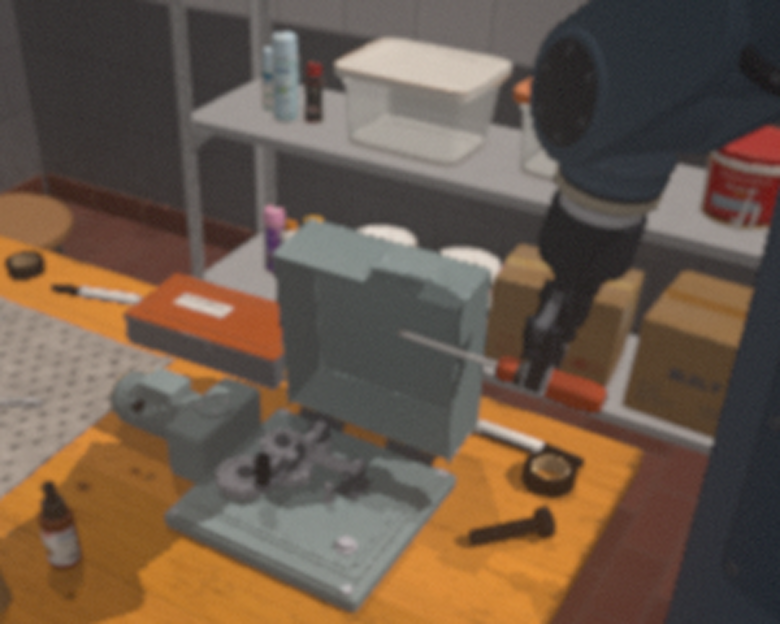

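The cover is nearly upright, with the shaft pressing inside it at crop (440,345); the gears, grip and catch are exposed. That was my last picture view, so everything from here goes by numbers: push to the stop, check the angle, and lay the driver down.

```bash
cat >> h.py <<'E'
def cover_angle():
    im=cam("scene"); D=RD.inv().apply(cloud(im).reshape(-1,3)-O)*1000
    k=(abs(D[:,0]-30)<60)&(D[:,2]>185)&(D[:,2]<260)&(D[:,1]>-230)&(D[:,1]<-90)
    p=D[k]; f=cv2.fitLine(p[:,1:].astype(np.float32),cv2.DIST_HUBER,0,.01,.01).ravel()
    return np.pi/2+np.arctan(f[1]/f[0]),k.sum(),p[:,1].max(),np.percentile(p[:,2],98)
E
python3 - <<'E'
from h import *
t0=r.current_t(); F=lambda: np.array(r.current_contact_force()).round(1)
kw=dict(xt=-45,off=-.13); f0=F(); print(cover_angle())
for th in(1.62,1.75,1.8,1.84,1.88,1.92):
    r.move_linear(*swing(th,**kw),vel=.15); print(th,F()-f0)
    if np.linalg.norm(F()-f0)>6: break
print(cover_angle())
r.move_linear(np.array(r.current_tool_pos())+[0,.05,.02],vel=.2); print("left",cover_angle(),r.current_t()-t0)
print(r.inverse_kinematics([.479,.2055,.12],down(np.arctan2(.131,.991)).as_quat()))
E
```

```text
(np.float32(1.4568198), np.int64(644), np.float64(-90.0200274323176), np.float64(232.10634123875354))
1.62 [-0.1  0.2  0.1]
1.75 [0.1 0.3 1.3]
1.8 [-0.1  0.7  0.1]
1.84 [1.2 6.4 1. ]
(np.float32(1.7967473), np.int64(338), np.float64(-144.3778233016044), np.float64(222.5712943943073))
left (np.float32(1.7968351), np.int64(340), np.float64(-146.57379779993204), np.float64(222.98930048215826)) 1.6583000000000006
[ 3.15937289e-01  4.81955378e-01  1.83676062e+00 -4.44089210e-16
  8.22876658e-01  1.75530590e+00]
```

The cover is on its stop at 1.80 rad and stays there. Now I'll lay the driver back where it was.

```bash
python3 - <<'E'
from h import *
t0=r.current_t(); F=lambda: np.array(r.current_contact_force()).round(1)
p=np.array(r.current_tool_pos()); p[2]=max(p[2],.25); r.move_linear(p,vel=.3)
q=down(np.arctan2(.131,.991)).as_quat()
r.move_to([.479,.2055,.10],q); f0=F()
r.move_linear([.479,.2055,.045],vel=.15); print(F()-f0)
for z in np.arange(.042,.0255,-.002):
    r.move_linear([.479,.2055,z],vel=.06); f=F()-f0
    if f[2]>3: break
print("z",z,f,r.current_t()-t0)
r.set_gripper(.7); r.move_linear([.479,.2055,.14],vel=.25)
print(r.current_t()-t0,r.current_t(),cover_angle())
for n in("scene",):
    im=cam(n); hsv=cv2.cvtColor(im["pixels"],cv2.COLOR_RGB2HSV).astype(int); C=cloud(im)
    k=(hsv[...,0]<=9)&(hsv[...,1]>150)&(abs(C[...,0]-.47)<.15)&(abs(C[...,1]-.2)<.12)&(C[...,2]<.1)&(C[...,2]>-.02); print("handle",k.sum(),C[k].mean(0),np.percentile(C[k],[2,98],axis=0))
E
```

```text
[0.1 0.9 0.9]
z 0.033999999999999996 [-1.6  0.4  3.6] 3.5666999999999973Traceback (most recent call last):
  File "<stdin>", line 12, in <module>
  File "h.py", line 56, in cover_angle
    p=D[k]; f=cv2.fitLine(p[:,1:].astype(np.float32),cv2.DIST_HUBER,0,.01,.01).ravel()
              ~~~~~~~~~~~^^^^^^^^^^^^^^^^^^^^^^^^^^^^^^^^^^^^^^^^^^^^^^^^^^^^^
cv2.error: OpenCV(4.12.0) /io/opencv/modules/imgproc/src/linefit.cpp:50: error: (-215:Assertion failed) count > 0 in function 'fitLine2D_wods'
```

```bash
python3 - <<'E'
from h import *
q=(RD*down(0)).as_quat()
r.move_to(W([18-60,-20,220]),q); r.set_gripper(.55); print(r.current_t(),r.current_opening())
for n in("scene","top"):
    im=cam(n); hsv=cv2.cvtColor(im["pixels"],cv2.COLOR_RGB2HSV).astype(int); C=cloud(im)
    k=(hsv[...,0]<=9)&(hsv[...,1]>150)&(abs(C[...,0]-.47)<.15)&(abs(C[...,1]-.2)<.12)&(C[...,2]<.1)&(C[...,2]>-.02)
    print(n,"handle",k.sum(),C[k].mean(0).round(4) if k.any() else 0, np.percentile(C[k],[2,98],axis=0).round(3).tolist() if k.any() else 0)
    D=RD.inv().apply(C.reshape(-1,3)-O)*1000
    for nm,c,z0,z1 in(("grip",(30,50),72,92),("gripall",(30,50),55,92),("pin",(18,-20),60,80)):
        k=(np.hypot(D[:,0]-c[0],D[:,1]-c[1])<20)&(D[:,2]>z0)&(D[:,2]<z1); print(nm,k.sum(),D[k].mean(0).round(1) if k.any() else "", np.percentile(D[k],[3,97],axis=0).round(0).tolist() if k.any() else "")
try: print(cover_angle())
except Exception: print("cover hidden")
E
```

```text
30.3667 0.5486690469397173
scene handle 273 [0.462  0.2007 0.0248] [[0.423, 0.19, 0.018], [0.512, 0.211, 0.029]]
grip 43 [29.2 51.4 79.9] [[23.0, 44.0, 72.0], [38.0, 57.0, 85.0]]
gripall 73 [28.7 52.4 73.2] [[23.0, 45.0, 57.0], [38.0, 57.0, 85.0]]
pin 35 [ 18.  -18.9  69.2] [[14.0, -29.0, 62.0], [24.0, -10.0, 73.0]]
top handle 121 [0.4611 0.1973 0.0242] [[0.425, 0.186, 0.018], [0.51, 0.208, 0.03]]
grip 23 [28.9 50.  82. ] [[23.0, 43.0, 77.0], [36.0, 56.0, 86.0]]
gripall 25 [28.4 50.1 80.5] [[22.0, 43.0, 64.0], [36.0, 56.0, 86.0]]
pin 0  
(np.float32(1.8030226), np.int64(94), np.float64(-146.95651900327798), np.float64(223.20286253927173))
```

The driver lies flat (top of the handle at 0.029 m), the cover is at 1.80, and the pin and grip are where they should be. Now the catch.

```bash
python3 - <<'E'
from h import *
t0=r.current_t(); F=lambda: np.array(r.current_contact_force()).round(1)
def P(phi,dz=10):
    a=np.arctan2(20,50)+phi; return W([-32+53.85*np.cos(a),-20,46+53.85*np.sin(a)+dz])
f0=F()
r.move_linear(P(0,50),vel=.3); r.move_linear(P(0),vel=.15); print("at",F()-f0)
r.set_gripper(0,30); print("grip",r.current_opening(),r.current_finger_force(),F()-f0)
for phi in np.arange(.15,1.96,.15):
    r.move_linear(P(phi),vel=.12); f=F()-f0
    if np.linalg.norm(f)>12: print("stop"); break
print(phi,f,r.current_opening(),r.current_t()-t0)
if np.linalg.norm(f)<=12: r.move_linear(P(1.97),vel=.1); print(F()-f0)
r.set_gripper(.55); r.sleep(.2); r.move_linear(P(1.97,90),vel=.25); r.move_linear(P(1.97,90)+[-.05,0,.04],vel=.3)
for n in("scene","top"):
    D=RD.inv().apply(cloud(cam(n)).reshape(-1,3)-O)*1000
    for nm,c,z0,z1 in(("pin old",(18,-20),58,80),("pin new",(-71,-20),70,100)):
        k=(np.hypot(D[:,0]-c[0],D[:,1]-c[1])<18)&(D[:,2]>z0)&(D[:,2]<z1); print(n,nm,k.sum(),D[k].mean(0).round(1) if k.any() else "")
print(r.current_t())
E
```

```text
at [0.6 0.5 0.8]
grip 0.24597425689975072 31.042065918445587 [-0.6 -6.1  6.5]
1.9499999999999997 [-1.7 -5.2  8.5] 0.24368350957647045 4.558300000000003
[-2.7 -6.2 10.7]
scene pin old 0 
scene pin new 64 [-66.1 -19.8  87.8]
top pin old 0 
top pin new 0 
36.825
```

The catch is lying over on its stop: the pin shows at (-66,-20,88) and nothing is left at the old place. Now the lever.

```bash
python3 - <<'E'
from h import *
t0=r.current_t(); F=lambda: np.array(r.current_contact_force()).round(1)
def L(th,z=77,rot=1.):
    return W([30-105*np.sin(th),-55+105*np.cos(th),z]),(RD*down(np.pi/2+rot*th)).as_quat()
r.move_to(*L(0,150)); f0=F()
r.move_linear(L(0)[0],vel=.15); print("at",F()-f0)
r.set_gripper(0,70); print("grip",r.current_opening(),r.current_finger_force(),F()-f0,r.current_t()-t0)
for th in list(np.arange(.08,.5,.08))+[.51,.53,.55,.57]:
    r.move_linear(*L(th),vel=.08); r.sleep(.1); f=F()-f0; t=np.array([np.cos(th),np.sin(th)]); ft=RD.inv().apply(f)[:2]@t
    print(round(th,2),f,"tang",ft.round(1))
    if ft>16: break
p=RD.inv().apply(np.array(r.current_tool_pos())-O)*1000; print("lever angle from tcp",np.arctan2(30-p[0],p[1]+55),p.round(1),r.current_opening(),r.current_t())
for n in("scene",):
    D=RD.inv().apply(cloud(cam(n)).reshape(-1,3)-O)*1000
    k=(np.hypot(D[:,0]+69,D[:,1]+20)<20)&(D[:,2]>70)&(D[:,2]<100); print("catch",k.sum(),D[k].mean(0).round(1) if k.any() else "")
E
```

```text
at [ 0.1 -0.6  0.2]
grip 0.17097674426900164 68.12104074982926 [-3.2 -1.4  6.3] 2.2749999999999986
0.08 [1.9 0.2 7.4] tang 1.9
0.16 [1.9 1.4 8.2] tang 2.1
0.24 [2.6 2.4 7.7] tang 3.1
0.32 [2.6 2.6 8. ] tang 3.3
0.4 [3.2 4.6 8.3] tang 4.7
0.48 [2.3 5.5 8.3] tang 4.6
0.51 [2.1 6.9 9.1] tang 5.2
0.53 [ 2.3  6.4 10. ] tang 5.2
0.55 [ 7.2 11.3  5.6] tang 12.0
0.57 [16.4 17.4  0.7] tang 23.2
lever angle from tcp 0.5344706544683036 [-23.3  35.   78.3] 0.1684538546977694 42.65
catch 66 [-65.8 -19.5  88. ]
```

The lever is on its stop: the push climbs steeply from 5 N to 23 N past 0.53 rad. I'll ease the push slightly, check everything and hand in.

```bash
python3 - <<'E'
from h import *
th=.56; r.move_linear(W([30-105*np.sin(th),-55+105*np.cos(th),77]),(RD*down(np.pi/2+th)).as_quat(),vel=.05); r.sleep(.4)
print(np.array(r.current_contact_force()).round(1),r.current_finger_force(),r.current_tool_pos())
try: print(cover_angle())
except Exception: print("cover hidden")
D=RD.inv().apply(cloud(cam("scene")).reshape(-1,3)-O)*1000
k=(np.hypot(D[:,0]+69,D[:,1]+20)<20)&(D[:,2]>70)&(D[:,2]<100); print("catch",k.sum(),D[k].mean(0).round(1) if k.any() else "")
print(r.current_t(),r.hand_in())
E
```

```text
[11.4 13.1  2.3] 69.56126608622127 [ 0.5292107  -0.04669203  0.07825608]
(np.float32(1.851278), np.int64(70), np.float64(-160.34703029603378), np.float64(223.3762988716377))
catch 66 [-65.5 -19.4  88. ]
the job is handed in; nothing more can be done
43.45 None
```

I handed the job in at 43.5 s of the 72 s: the cover was prised up and swung onto its stop with the screwdriver, the screwdriver was laid back down, the catch was flipped over, and the lever is held at its stop. I didn't check the bystanders' positions at the end, and the hand-in returned no verdict.

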